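# Park the chopping board under the shelf riser

### The arm

A 6-joint arm with a two-finger parallel gripper is mounted at the origin on a cart in front of the work surface, level with it; the furniture and walls round the work are solid. World frame = base frame: x ahead of the robot, y to its left, z up, the work surface at z = 0. Lengths are in mm, angles in rad, forces in N, time in s.
With the tool pointing down it reaches from about 275 to 1000 mm from the base axis. Payload 8.4 kg.
Tool frame: the origin (TCP) lies between the finger pads; the fingertips stand 22 mm ahead of it and the grasp point (between the pads) lies 3 mm ahead of it; z points along the fingers, y is the line along which they close (so a half turn about z gives the same grasp; the last joint's range is limited). The gripper opens to 85 mm and grips with 20 to 120 N. Pads are 22 mm wide; open, the fingers measure 114 mm over their backs; the gripper's body (76 mm by 85 mm) begins 54 mm behind the grasp point. The pads swing forward as they close: fully open they stand 13 mm farther back than shut.
Start: joints at [-1.251, 0.353, 1.633, -0, 1.155, -0.002], TCP at [197.67, -592.92, 253.281] pointing down, gripper open.
Joint ranges: [-2.63, 2.63], [-0.92, 2.1], [0.06, 2.66], [-1.3, 4.44], [0, 2.69], [-3.02, 3.02]. Speed limits (rad/s): [2.22, 2.22, 2.79, 3.14, 3.14, 3.14].

### API

Orientations are given as [roll, pitch, yaw] about the fixed x, y, z axes, in that order (R = Rz(yaw) Ry(pitch) Rx(roll)).
In Python, from rig import r, grab_frame gives the robot as it stands.
- The arm moves only by the shell command python3 -m inch 'ROWS' [FORCE]. ROWS is JSON, a list of rows, each a list of 7 numbers: the turn, a rotation vector about the tool's x, y, z as a fraction of full scale, then the shift along the tool's x, y, z as a fraction of full scale, then the closure, from 0 (fully open) to 1 (shut). In form: [[rx, ry, rz, dx, dy, dz, fingers], ...]. A call has 1 to 8 rows; each row shifts and turns the commanded pose from where the row before left it, along the tool's axes as they then stand; what a row does not reach is not made up. Full scale, the value 1, is 2.5 cm for a shift and pi rad for a turn. A row lasts 1/12 s, in which the tool goes at most 41.7 mm and 7.16 degrees, less where a joint would pass 70% of its speed; a pose out of reach is approached as far as the arm can. A call with a number of a shift or a turn outside -1 to 1 is refused whole. A call with a gripper value outside its range is refused whole. The fingers move at their own pace and stop on an object; FORCE is the grip in N (left out, the last holds). Time passes only in rows, so rows that do not move let the fingers close. It gives the time, the measured TCP pose, the force, the opening and the grip force at its end, in the units of the state.
- r.sense(): the state, without advancing time (a new reading comes with each control period).
- grab_frame(name): name is "scene" or "top"; returns a dict with "pixels" (420x560x3 uint8, red, green, blue), "z_map" (420x560 float32, mm along the optical axis (not along the pixel's ray), 0 where there is no reading), "vertical_fov" (degrees; the focal length in pixels is half the picture's height over the tangent of half this angle, whatever the lens; pixels are square), "cx", "cy" (the principal point, pixels), "cam_to_world" (4x4, takes a point from camera to world coordinates). Camera axes: x right, y down, z forward; pixel columns grow to the right and rows downward; lengths in mm; the calibration is good to about 2 mm. A picture is of the moment at which its call begins.
- r.sign_off(): hands the job in; it is judged then, once.
The state is a dict: "clock": time; "qpos": joint angles; "qvel": joint speeds; "joint_efforts": joint torques, N m; "eef_pos": TCP position; "tcp_rot": TCP orientation; "contact_force": force on the tool from outside, world axes, zero at the start; "wrist_torque": the same for the moment, N m; "opening": opening from 0.0 (shut) to 1.0 (fully open); "grasp_force": force on a finger pad.
Only numpy, scipy, OpenCV 4.12 (cv2) and the standard library are available. Lean on these libraries where they do the work, as an engineer would, in place of code of your own. Each camera call takes 0.05 s, during which the arm holds its last target. There are 200 camera calls.

### The job

Put the small wooden chopping board away in its place under the shelf riser: line it up on the worktop with the gap between the riser's two front legs, then push it in through that gap until it is fully home against the low stop bar behind, leaving its near end sticking out in front. Push it along the worktop with the fingertips only, never pick it up or tip it, then move the hand clear; leave the mug, the food jar and the tin where they stand.

Things in the scene. Friction and masses are not known exactly. Their poses are not given: they have to be found in the camera images.
- board: Loose flat chopping board, pale wood, 190 mm long (its x) by 160 mm wide (its y) by 16 mm thick, upright corners of 18 mm radius, juice groove in its top; 0.26 to 0.44 kg, slides on the worktop. Origin: centre of its underside; z up. Its +x end goes into the riser first, its -x end faces the robot.
- riser: Fixed shelf riser: brown wooden top 216 mm wide, 185 mm deep, 105 to 123 mm above the worktop, on two black sled legs of 10 mm round bar; mills, jars and a dish fixed on top. Origin: at worktop height midway between the axes of the front legs (the mouth); x points into the bay, y left, z up. Board home: its origin at x = +20 mm, y = 0 here, parallel, its near 75 mm out in front of the legs.
- mouth (a point): Middle of the gap between the front legs, 8 mm above the riser's origin, axes as the riser's. The legs are upright 10 mm round bars with axes 88 mm to either side: clear gap 166 mm, 3 mm a side beyond the board. From each leg's foot a 10 mm bar runs back 150 mm along the worktop and guides the board. The riser's top overhangs the legs 15 mm to the front.
- stop (a point): Middle of the near face of the riser's fixed stop bar, a 10 mm round bar across the bay, its axis 8 mm above the worktop. The point is 115 mm into the bay from the mouth and 8 mm above the worktop; the board's leading end meets it when home. Axes as the riser's.
- mug: Bystander: white mug with a red inside, about 83 mm across, 113 mm with its handle, 93 mm tall, loose. Origin: on the worktop under the middle of its overall outline.
- jar: Bystander: food jar with a black lid, 63 mm across, 94 mm tall, loose. Origin: centre of its underside.
- tin: Bystander: red food tin, 75 mm across, 58 mm tall, loose. Origin: centre of its underside.

How it is judged:
By the outcome, as a careful person would: the job done as asked, in the order asked, and still so for the second after the job is handed in, with the robot touching nothing.
It also fails if it takes over 72 s, if anything falls off the work surface, if the arm or the gripper's body presses on something with over 40 N, if the wrist force passes 120 N, or if a joint passes its speed limit or range.

## Working session

There is one attempt and no reset: what is moved stays moved. The work goes in short steps, Python scripts to look and compute and a shell command to move; the robot and the scene stay as the last step left them, time stands still between calls to the robot, and variables do not carry over. Pictures are saved under pics/ and viewed, at most 10 in all, crops included, and the job is handed in when it is done.

```bash
mkdir -p pics
cat > h.py <<'E'
import numpy as np, cv2
from rig import r, grab_frame
def snap(n,name):
    f=grab_frame(n); np.savez('pics/%s.npz'%name,**f); cv2.imwrite('pics/%s.png'%name,f['pixels'][:,:,::-1]); return f
def load(name): return dict(np.load('pics/%s.npz'%name))
def ray(f,u,v):
    h=f['pixels'].shape[0]; fo=h/2/np.tan(np.radians(f['vertical_fov'])/2)
    return np.array([(u-f['cx'])/fo,(v-f['cy'])/fo,1.])
def P(f,u,v):
    z=f['z_map'][int(round(v)),int(round(u))]; return (f['cam_to_world']@np.r_[ray(f,u,v)*z,1])[:3]
def plane(f,u,v,z):
    d=f['cam_to_world'][:3,:3]@ray(f,u,v); o=f['cam_to_world'][:3,3]; return o+d*(z-o[2])/d[2]
E
python3 -c "
from h import *
for n in('top','scene'):
  f=snap(n,n+'0'); print(f['cam_to_world'].round(3),f['vertical_fov'])
f=load('top0'); f2=load('scene0')
cv2.imwrite('pics/both0.png',cv2.resize(f['pixels'],(800,600))[:,:,::-1])
s=r.sense(); print({k:s[k] for k in('clock','eef_pos','tcp_rot','contact_force')})"
```

```text
[[-2.000000e-03 -9.850000e-01  1.750000e-01  3.916370e+02]
 [-1.000000e+00 -1.000000e-03 -1.700000e-02 -2.656290e+02]
 [ 1.700000e-02 -1.750000e-01 -9.840000e-01  1.295706e+03]
 [ 0.000000e+00  0.000000e+00  0.000000e+00  1.000000e+00]] 46.3222229218415
[[ 7.420000e-01 -5.070000e-01  4.390000e-01 -1.923600e+01]
 [-6.710000e-01 -5.520000e-01  4.950000e-01 -9.354170e+02]
 [-9.000000e-03 -6.620000e-01 -7.500000e-01  1.069347e+03]
 [ 0.000000e+00  0.000000e+00  0.000000e+00  1.000000e+00]] 45.92457269387751
{'clock': 0.1, 'eef_pos': array([ 197.54682168, -592.5552413 ,  252.68049132]), 'tcp_rot': array([-3.14043496e+00, -7.77172248e-06,  3.21824361e-01]), 'contact_force': array([-0.10710358, -0.90471859,  0.93138083])}
```

View pics/top0.png

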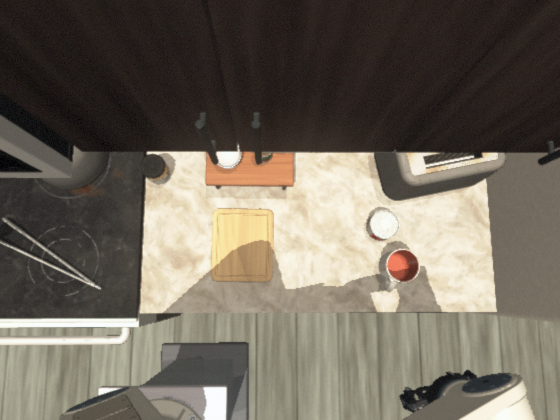

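View pics/scene0.png

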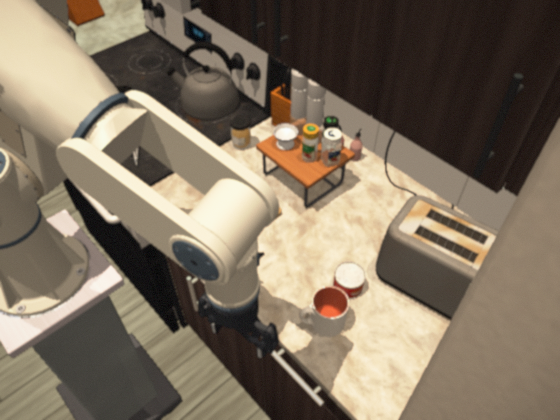

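The top view shows the board at (212–273, 208–282), the riser top at (206–295, 152–188), the jar at (155,165), the tin at (384,224) and the mug at (402,266). I'll enlarge the board and riser area.

```bash
python3 -c "
from h import *
f=load('top0')
c=f['pixels'][150:300,145:310,::-1]; cv2.imwrite('pics/c0.png',cv2.resize(c,None,fx=4,fy=4,interpolation=cv2.INTER_CUBIC))
for n,u,v in [('bd',243,245),('wt',320,250),('rtop',270,175),('cab',300,100),('cabedge',300,148),('jar',155,165),('tin',384,222),('mug',402,266)]: print(n,P(f,u,v).round(1))
"
```

```text
bd [ 503.5 -198.3   17.3]
wt [ 491.6 -400.4    0.8]
rtop [ 665.8 -268.2  122.4]
cab [ 630.4 -305.5  697.6]
cabedge [ 630.5 -319.2  478.2]
jar [697.9  20.4  93.1]
tin [ 558.9 -560.3   53.6]
mug [ 449.  -613.6    8.1]
```

View pics/c0.png

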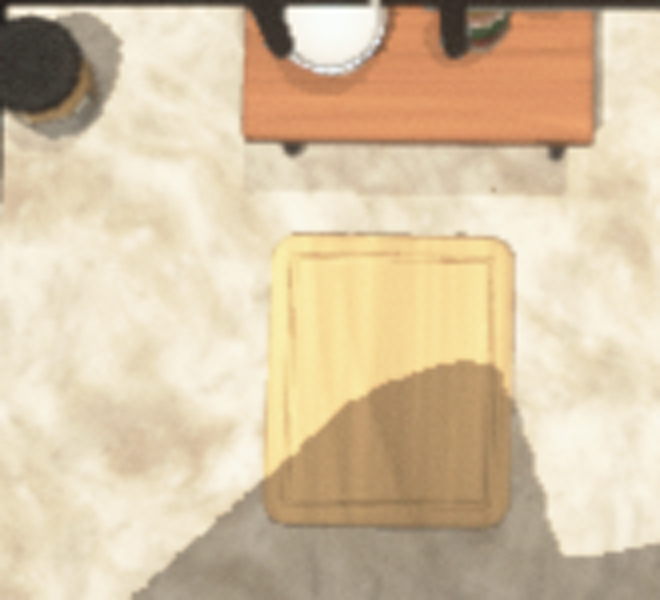

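Crop (×4, offset 145,150): the board's edges run from about (274,250) to (264,505) on the left and (516,255) to (511,510) on the right. The leg feet show at (292,148) and (556,152), and the riser's front edge runs from (244,138) to (594,144). Next step: fit both in world coordinates.

```bash
cat >> h.py <<'E'
def grid(f):
    h,w=f['z_map'].shape; fo=h/2/np.tan(np.radians(f['vertical_fov'])/2); v,u=np.mgrid[:h,:w]
    z=f['z_map']; c=np.stack([(u-f['cx'])/fo*z,(v-f['cy'])/fo*z,z],-1)
    return c@f['cam_to_world'][:3,:3].T+f['cam_to_world'][:3,3]
def board(f):
    """pale wood: saturation mask + worktop-level height; edges at z=16 -> minAreaRect"""
    G=grid(f); m=((G[...,2]>9)&(G[...,2]<24)&(G[...,0]>300)&(G[...,0]<720)&(abs(G[...,1]+215)<190)).astype(np.uint8)
    m=cv2.morphologyEx(m,cv2.MORPH_OPEN,np.ones((5,5)))
    n,l,s,_=cv2.connectedComponentsWithStats(m); k=1+np.argmax(s[1:,4]); m=(l==k).astype(np.uint8)
    c=max(cv2.findContours(m,cv2.RETR_EXTERNAL,cv2.CHAIN_APPROX_NONE)[0],key=len)[:,0]
    w=np.array([plane(f,u,v,16)[:2] for u,v in c],np.float32)
    return cv2.minAreaRect(w),w
def line(f,pts,z): return np.array([plane(f,145+a/4-.375,150+b/4-.375,z) for a,b in pts])
E
python3 -c "
from h import *
f=load('top0')
print('rect',board(f)[0])
def show(n,p,z):
  L=line(f,p,z); d=L[-1]-L[0]; print(n,L.round(1)[:,:2].tolist(),'ang',np.degrees(np.arctan2(d[1],d[0])).round(2))
show('L',[(264,490),(274,265)],16);show('R',[(511,490),(516,270)],16)
show('far',[(300,235),(490,238)],16);show('near',[(295,524),(485,528)],16)
show('rtop front',[(244,138),(594,144)],123)
show('feet',[(292,150),(556,155)],14)
show('feet',[(292,150),(556,155)],50)
G=grid(f);m=(abs(G[...,2]-122)<5)&(G[...,0]<720)&(abs(G[...,1]+230)<150)
xs=[(G[:,u,1][m[:,u]].mean(),G[:,u,0][m[:,u]].min()) for u in range(208,294) if m[:,u].sum()>5]
xs=np.array(xs);p=np.polyfit(xs[:,0],xs[:,1],1);print('front x=',p, np.degrees(np.arctan(p[0])))
ys=np.array([(G[v,:,0][m[v]].mean(),G[v,:,1][m[v]].min(),G[v,:,1][m[v]].max()) for v in range(168,185)]);print(ys.round(1)[::3])
g=load('scene0');cv2.imwrite('pics/s1.png',cv2.resize(g['pixels'][90:230,230:380,::-1],None,fx=4,fy=4,interpolation=cv2.INTER_CUBIC))
"
```

```text
rect ((504.9232482910156, -195.95916748046875), (160.62066650390625, 187.63380432128906), 89.87637329101562)
L [[433.9, -115.6], [580.3, -119.0]] ang -1.35
R [[433.6, -274.6], [576.9, -278.0]] ang -1.35
far [[600.2, -135.7], [598.3, -260.9]] ang -90.9
near [[412.2, -135.9], [409.4, -257.9]] ang -91.32
rtop front [[642.6, -111.4], [639.1, -324.7]] ang -90.94
feet [[657.8, -129.1], [654.6, -304.8]] ang -91.05
feet [[650.4, -133.0], [647.2, -303.7]] ang -91.05
front x= [1.01269561e-02 6.43681474e+02] 0.5802120119660598
[[ 683.  -324.8 -111.4]
 [ 675.5 -324.6 -111.9]
 [ 668.1 -324.7 -111.9]
 [ 660.5 -324.5 -111.8]
 [ 653.  -324.5 -112.2]
 [ 645.6 -324.5 -109.1]]
```

View pics/s1.png

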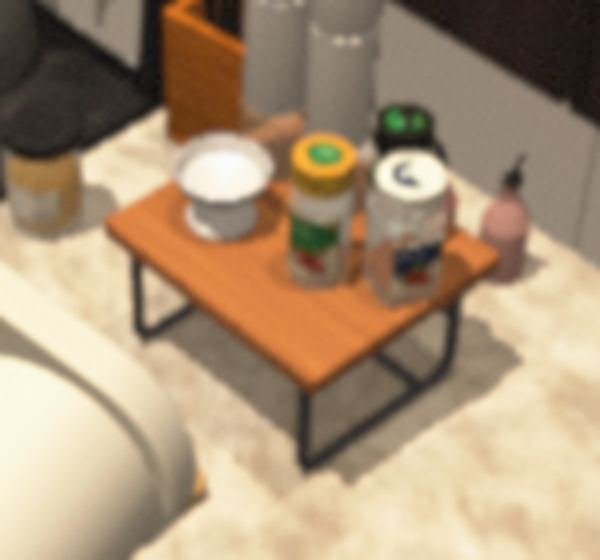

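The two legs' feet put the riser origin at about (656, −217.5), yaw about −0.9°. The board is at about (505, −196.5), yaw about −1.2°, and its fitted 188×160 agrees with the given size. The plan is to push it about 19 mm toward −y from its left side with two open fingers, then push its near end in along x.

First I turn the tool to yaw 89°, then travel.

```bash
python3 -m inch '[[0,0,-0.0393,0,0,0,0],[0,0,-0.0393,0,0,0,0],[0,0,-0.0393,0,0,0,0],[0,0,-0.0393,0,0,0,0],[0,0,-0.0393,0,0,0,0],[0,0,-0.0393,0,0,0,0],[0,0,-0.0393,0,0,0,0],[0,0,-0.0393,0,0,0,0]]'
python3 -m inch '[[0,0,-0.0393,0,0,0,0],[0,0,-0.0393,0,0,0,0],[0,0,0,0.94,0.545,0,0],[0,0,0,0.94,0.545,0,0],[0,0,0,0.94,0.545,0,0],[0,0,0,0.94,0.545,0,0],[0,0,0,0.94,0.545,0,0],[0,0,0,0.94,0.545,0,0]]'
python3 -m inch '[[0,0,0,0.94,0.545,0,0],[0,0,0,0.94,0.545,0,0],[0,0,0,0.94,0.545,0,0],[0,0,0,0.94,0.545,0,0],[0,0,0,0.94,0.545,0,0],[0,0,0,0.94,0.545,0,0],[0,0,0,0.94,0.545,0,0],[0,0,0,0.94,0.545,0,0]]'
```

```text
clock: 0.77
eef_pos: [197.6, -592.7, 252.8]
tcp_rot: [-3.141, -0.001, 1.316]
contact_force: [-0.5, -0.1, -0.6]
opening: 0.999
grasp_force: 0.0
clock: 1.43
eef_pos: [281.7, -451.7, 253.0]
tcp_rot: [-3.141, -0.001, 1.556]
contact_force: [1.7, -0.5, -0.0]
opening: 1.001
grasp_force: 0.0
clock: 2.1
eef_pos: [393.4, -265.4, 253.1]
tcp_rot: [-3.141, -0.0, 1.556]
contact_force: [1.2, 0.3, 0.4]
opening: 0.997
grasp_force: 0.0
```

```bash
python3 -m inch '[[0,0,0,0.94,0.545,0,0],[0,0,0,0.94,0.545,0,0],[0,0,0,0.94,0.545,0,0],[0,0,0,0.94,0.545,0,0],[0,0,0,0.94,0.545,0,0],[0,0,0,0.94,0.545,0,0],[0,0,0,0.94,0.545,0,0],[0,0,0,0.94,0.545,0,0]]'
python3 -m inch '[[0,0,0,0,0,1,0],[0,0,0,0,0,1,0],[0,0,0,0,0,1,0],[0,0,0,0,0,1,0],[0,0,0,0,0,1,0],[0,0,0,0,0,1,0],[0,0,0,0,0,1,0],[0,0,0,0,0,1,0]]'
python3 -m inch '[[0,0,0,0,0,0.5,0],[0,0,0,0,0,0.2,0],[0,0,0,0,0,0.1,0],[0,0,0,0,0,0,0]]'
python3 -c "
from h import *
f=snap('top','t1'); print(board(f)[0])
cv2.imwrite('pics/t1c.png',cv2.resize(f['pixels'][150:300,145:310,::-1],None,fx=4,fy=4,interpolation=cv2.INTER_CUBIC))"
```

```text
clock: 2.77
eef_pos: [505.1, -78.9, 253.1]
tcp_rot: [-3.141, -0.0, 1.557]
contact_force: [0.7, 0.3, 0.2]
opening: 1.007
grasp_force: 0.0
clock: 3.43
eef_pos: [504.6, -80.2, 52.0]
tcp_rot: [-3.141, -0.0, 1.556]
contact_force: [-0.2, 0.0, 0.7]
opening: 1.0
grasp_force: 0.0
clock: 3.77
eef_pos: [504.8, -80.3, 33.2]
tcp_rot: [-3.141, -0.0, 1.556]
contact_force: [0.1, 0.6, 0.5]
opening: 0.998
grasp_force: 0.0
((504.9102783203125, -195.95913696289062), (160.62066650390625, 187.60784912109375), 89.87637329101562)
```

View pics/t1c.png

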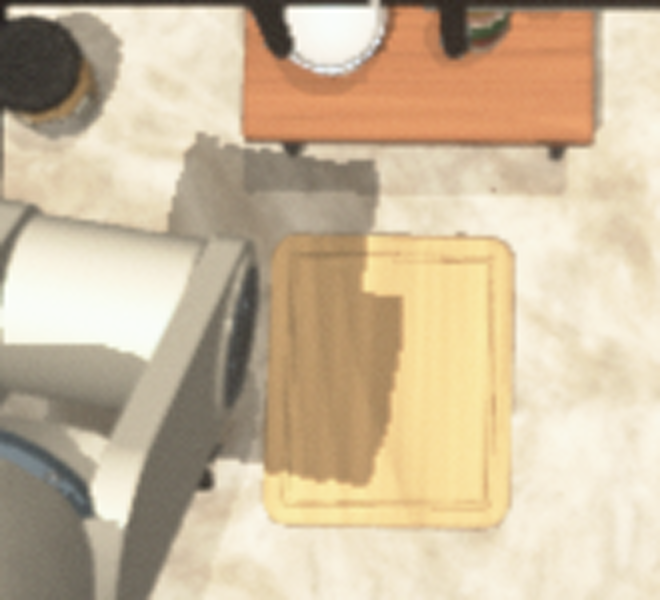

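The hand stands left of the board (finger at about (205,480) in the crop) and the board is unmoved. I'll lower slowly to find the tip height.

```bash
for i in 1; do :; done; python3 -m inch '[[0,0,0,0,0,0.16,0],[0,0,0,0,0,0.12,0],[0,0,0,0,0,0,0]]'
python3 -m inch '[[0,0,0,0,0,0.12,0],[0,0,0,0,0,0.08,0],[0,0,0,0,0,0,0]]'
```

```text
clock: 4.07
eef_pos: [504.9, -80.3, 26.4]
tcp_rot: [3.141, 0.0, 1.556]
contact_force: [-0.7, 0.7, -0.8]
opening: 1.002
grasp_force: 0.0
clock: 4.32
eef_pos: [504.6, -80.2, 21.0]
tcp_rot: [-3.141, -0.0, 1.556]
contact_force: [-0.1, 1.0, -0.6]
opening: 0.998
grasp_force: 0.0
```

```bash
python3 -m inch '[[0,0,0,0,0,0.12,0],[0,0,0,0,0,0.1,0],[0,0,0,0,0,0,0]]'
python3 -m inch '[[0,0,0,-0.4,0,0,0],[0,0,0,-0.3,0,0,0],[0,0,0,-0.15,0,0,0],[0,0,0,0,0,0,0]]'
```

```text
clock: 4.57
eef_pos: [504.5, -80.2, 15.3]
tcp_rot: [-3.141, -0.0, 1.556]
contact_force: [-0.2, 0.2, 0.1]
opening: 0.999
grasp_force: 0.0
clock: 4.9
eef_pos: [504.6, -102.7, 15.9]
tcp_rot: [3.141, 0.0, 1.555]
contact_force: [0.7, 0.5, -0.1]
opening: 1.0
grasp_force: 0.0
```

```bash
python3 -m inch '[[0,0,0,-0.1,0,0,0],[0,0,0,-0.1,0,0,0],[0,0,0,-0.1,0,0,0],[0,0,0,0,0,0,0]]'
python3 -m inch '[[0,0,0,-0.1,0,0,0],[0,0,0,-0.1,0,0,0],[0,0,0,-0.1,0,0,0],[0,0,0,-0.1,0,0,0],[0,0,0,0,0,0,0]]'
python3 -c "
from h import *
f=snap('top','t2'); print(board(f)[0])"
```

```text
clock: 5.23
eef_pos: [504.4, -109.3, 15.8]
tcp_rot: [3.142, 0.0, 1.556]
contact_force: [-0.2, 0.8, -0.0]
opening: 1.002
grasp_force: 0.0
clock: 5.65
eef_pos: [504.3, -119.5, 15.8]
tcp_rot: [3.141, 0.0, 1.556]
contact_force: [0.7, -0.1, 0.2]
opening: 0.997
grasp_force: 0.0
((504.9159240722656, -210.572021484375), (157.54579162597656, 187.74464416503906), 89.8465805053711)
```

```bash
python3 -m inch '[[0,0,0,-0.1,0,0,0],[0,0,0,-0.1,0,0,0],[0,0,0,0,0,0,0]]'
python3 -m inch '[[0,0,0,0.5,0,0,0],[0,0,0,1,0,0,0],[0,0,0,1,0,-1,0],[0,0,0,0,0,-1,0],[0,0,0,0,0,-1,0],[0,0,0,0,-1,0,0],[0,0,0,0,-1,0,0],[0,0,0,0,0,0,0]]'
python3 -c "
from h import *
f=snap('top','t3'); print(board(f)[0])
cv2.imwrite('pics/t3c.png',cv2.resize(f['pixels'][175:295,195:315,::-1],None,fx=5,fy=5,interpolation=cv2.INTER_CUBIC))"
```

```text
clock: 5.95
eef_pos: [504.2, -124.4, 15.8]
tcp_rot: [3.142, 0.0, 1.556]
contact_force: [0.4, -0.3, -0.2]
opening: 0.998
grasp_force: 0.0
clock: 6.62
eef_pos: [450.0, -59.7, 90.5]
tcp_rot: [-3.137, -0.0, 1.557]
contact_force: [-0.8, -0.2, -0.3]
opening: 0.997
grasp_force: 0.0
((504.915771484375, -214.54519653320312), (160.03158569335938, 187.8505401611328), 89.80567932128906)
```

View pics/t3c.png

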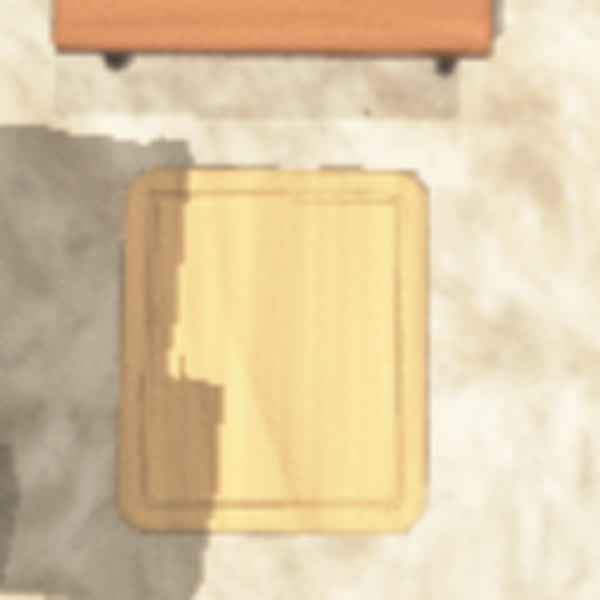

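Crop ×5 (offset 195,175): legs are centred at about (117,62) and (445,66). The board's left edge runs (125,200)–(118,500), its right edge (428,200)–(427,500), and its far end (150,170)–(405,171).

```bash
python3 -c "
from h import *
f=load('t3')
Q=lambda a,b,z:plane(f,195+(a+.5)/5-.5,175+(b+.5)/5-.5,z)[:2]
for n,a,b,z in [('L',(118,500),(125,200),16),('R',(427,500),(428,200),16),('far',(405,171),(150,169),16),('near',(405,532),(145,532),16),('legs',(445,68),(117,64),20),('legs',(445,68),(117,64),40),('topfront',(490,56),(56,51),114)]:
  p,q=Q(*a,z),Q(*b,z);d=q-p;print(n,p.round(1),q.round(1),'mid',((p+q)/2).round(1),np.degrees(np.arctan2(d[1],d[0])).round(2))
# subpixel edges from gradient
g=cv2.GaussianBlur(cv2.cvtColor(f['pixels'],cv2.COLOR_RGB2HSV)[...,1].astype(float),(0,0),.8)
def peak(l,i0,i1):
  d=abs(np.diff(l));i=i0+np.argmax(d[i0:i1]);y=d[i-1:i+2];return i+.5+.5*(y[0]-y[2])/(y[0]-2*y[1]+y[2])
def fit(p):
  p=np.array(p);vx,vy,x,y=cv2.fitLine(p[:,:2].astype(np.float32),cv2.DIST_HUBER,0,.1,.01).ravel();return (x.round(1),y.round(1),np.degrees(np.arctan2(vy,vx)).round(2))
print('R',fit([plane(f,peak(g[v],274,287),v,16) for v in range(215,275)]))
print('L',fit([plane(f,peak(g[v],214,224),v,16) for v in range(215,275)]))
print('far',fit([plane(f,u,peak(g[:,u],203,213),16) for u in range(226,276)]))
print('near',fit([plane(f,u,peak(g[:,u],276,286),16) for u in range(226,276)]))
print('rtop',fit([plane(f,u,peak(g[:,u],182,190),105) for u in list(range(225,280))]))
"
```

```text
L [ 427.5 -135.2] [ 583.7 -135.9] mid [ 505.6 -135.5] -0.28
R [ 427.2 -294.3] [ 583.7 -295.4] mid [ 505.4 -294.8] -0.39
far [ 599.1 -283.3] [ 600.2 -148.8] mid [ 599.7 -216. ] 89.56
near [ 410.9 -282.9] [ 411.2 -149.3] mid [ 411.1 -216.1] 89.88
legs [ 653.9 -304.5] [ 655.9 -130.8] mid [ 654.9 -217.7] 89.35
legs [ 649.8 -303.9] [ 651.7 -132.9] mid [ 650.7 -218.4] 89.35
topfront [ 640.6 -323.8] [ 642.9 -110.7] mid [ 641.7 -217.3] 89.39
R (np.float32(498.9), np.float32(-295.0), np.float32(-0.51))
L (np.float32(506.2), np.float32(-134.5), np.float32(-0.67))
far (np.float32(601.1), np.float32(-225.7), np.float32(88.85))
near (np.float32(410.0), np.float32(-225.1), np.float32(89.31))
rtop (np.float32(643.4), np.float32(-222.2), np.float32(89.19))
```

The board is at (505.3, −215), yaw −0.6°. The riser axis at that x is y = −215.9, yaw −0.7°, so they line up within 1 mm. Next I move behind the near end and turn to yaw ≈ −0.012.

```bash
python3 -m inch '[[0,0,0,-0.775,-0.39,0,0],[0,0,0,-0.775,-0.39,0,0],[0,0,0,-0.775,-0.39,0,0],[0,0,0,-0.775,-0.39,0,0],[0,0,0,-0.775,-0.39,0,0],[0,0,0,-0.775,-0.39,0,0],[0,0,0,-0.775,-0.39,0,0],[0,0,0,-0.775,-0.39,0,0]]'
python3 -m inch '[[0,0,0.0384,0,0,0,0],[0,0,0.0384,0,0,0,0],[0,0,0.0384,0,0,0,0],[0,0,0.0384,0,0,0,0],[0,0,0.0384,0,0,0,0],[0,0,0.0384,0,0,0,0],[0,0,0.0384,0,0,0,0]]'
python3 -m inch '[[0,0,0.0384,0,0,0,0],[0,0,0.0384,0,0,0,0],[0,0,0.0384,0,0,0,0],[0,0,0.0384,0,0,0,0],[0,0,0.0384,0,0,0,0],[0,0,0.0384,0,0,0,0],[0,0,0,0,0,0,0]]'
```

```text
clock: 7.33
eef_pos: [375.2, -215.6, 90.8]
tcp_rot: [3.141, 0.0, 1.557]
contact_force: [0.3, 0.1, 0.6]
opening: 1.001
grasp_force: 0.0
clock: 7.92
eef_pos: [375.8, -214.8, 90.8]
tcp_rot: [3.141, -0.0, 0.706]
contact_force: [0.4, 0.3, -0.1]
opening: 0.999
grasp_force: 0.0
clock: 8.5
eef_pos: [375.7, -214.8, 90.8]
tcp_rot: [3.141, -0.001, -0.017]
contact_force: [0.4, -0.1, 0.7]
opening: 1.001
grasp_force: 0.0
```

```bash
python3 -m inch '[[0,0,-0.0015,-0.25,0,0,0],[0,0,0,0,0,1,0],[0,0,0,0,0,1,0],[0,0,0,0,0,0.7,0],[0,0,0,0,0,0.2,0],[0,0,0,0,0,0.1,0],[0,0,0,0,0,0,0],[0,0,0,0,0,0,0]]'
python3 -m inch '[[0,0,0,0.4,0,0,0],[0,0,0,0.4,0,0,0],[0,0,0,0.3,0,0,0],[0,0,0,0.2,0,0,0],[0,0,0,0.2,0,0,0],[0,0,0,0,0,0,0]]'
```

```text
clock: 9.17
eef_pos: [369.1, -214.9, 16.5]
tcp_rot: [3.141, -0.001, -0.006]
contact_force: [-0.9, 0.7, -0.7]
opening: 1.0
grasp_force: 0.0
clock: 9.67
eef_pos: [407.2, -214.9, 15.9]
tcp_rot: [3.141, -0.001, -0.006]
contact_force: [-0.1, 0.2, -0.6]
opening: 1.0
grasp_force: 0.0
```

```bash
python3 -m inch '[[0,0,0.0019,0.1,0,0,0],[0,0,0,0.2,0,0,0],[0,0,0,0.2,0,0,0],[0,0,0,0.2,0,0,0],[0,0,0,0.2,0,0,0],[0,0,0,0.2,0,0,0],[0,0,0,0.2,0,0,0],[0,0,0,0,0,0,0]]'
cat > m.py <<'E'
from h import *
import sys
f=snap('top',sys.argv[1]); print('mask',board(f)[0])
c0,c1,v0,v1=map(int,sys.argv[2:6])   # search window cols left edge ~, right edge ~, rows
g=cv2.GaussianBlur(cv2.cvtColor(f['pixels'],cv2.COLOR_RGB2HSV)[...,1].astype(float),(0,0),.8)
def peak(l,i):
  d=abs(np.diff(l));i=i-5+np.argmax(d[i-5:i+6]);y=d[i-1:i+2];return i+.5+.5*(y[0]-y[2])/(y[0]-2*y[1]+y[2])
for c in(c0,c1):
  p=np.array([plane(f,peak(g[v],c),v,16)[:2] for v in range(v0,v1)],np.float32)
  vx,vy,x,y=cv2.fitLine(p,cv2.DIST_HUBER,0,.1,.01).ravel(); print('edge at',x.round(1),y.round(1),'yaw',np.degrees(np.arctan2(vy,vx)).round(2))
cv2.imwrite('pics/%sc.png'%sys.argv[1],cv2.resize(f['pixels'][165:285,195:315,::-1],None,fx=5,fy=5,interpolation=cv2.INTER_CUBIC))
E
python3 m.py t4 219 280 200 230
```

```text
clock: 10.33
eef_pos: [440.2, -215.6, 15.9]
tcp_rot: [3.141, -0.002, -0.013]
contact_force: [0.5, -0.5, 0.2]
opening: 1.003
grasp_force: 0.0
mask ((564.836669921875, -215.39056396484375), (158.747314453125, 153.3665008544922), 89.80567932128906)
edge at 582.6 -135.0 yaw -0.2
edge at 577.4 -294.8 yaw -1.43
```

View pics/t4c.png

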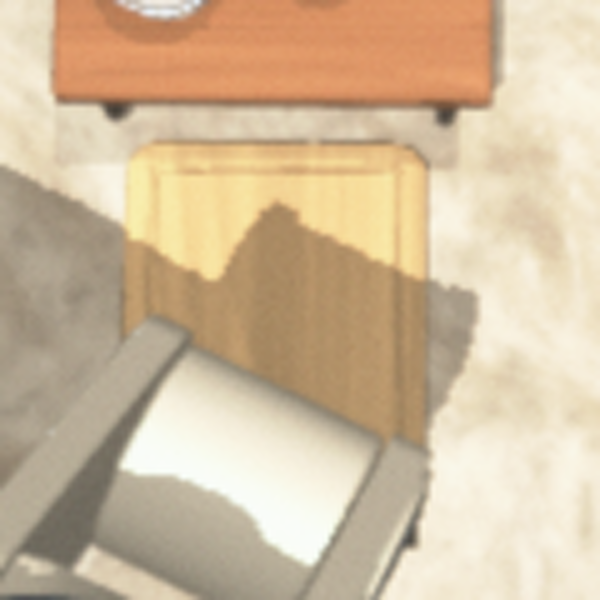

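The lead end is at about x=641, with the board's edges (126 / 429 px) inside the leg centres (117 / 445 px). The board sits about 1.5–2 mm left of centre. I continue gently with a slight rightward bias, watching the force.

```bash
python3 -m inch '[[0,0,0,0.15,0.02,0,0],[0,0,0,0.15,0.02,0,0],[0,0,0,0.15,0.02,0,0],[0,0,0,0.15,0.02,0,0],[0,0,0,0.15,0,0,0],[0,0,0,0,0,0,0]]'
python3 -m inch '[[0,0,0,0.15,0,0,0],[0,0,0,0.15,0,0,0],[0,0,0,0.15,0,0,0],[0,0,0,0.15,0,0,0],[0,0,0,0.15,0,0,0],[0,0,0,0,0,0,0]]'
python3 m.py t5 219 280 194 218
```

```text
clock: 10.88
eef_pos: [458.6, -217.9, 15.9]
tcp_rot: [3.141, -0.001, -0.013]
contact_force: [0.8, 0.2, 0.5]
opening: 1.002
grasp_force: 0.0
clock: 11.38
eef_pos: [477.3, -218.0, 15.9]
tcp_rot: [3.141, -0.001, -0.013]
contact_force: [-0.1, -0.6, -0.1]
opening: 1.0
grasp_force: 0.0
mask ((601.1257934570312, -217.159912109375), (160.36561584472656, 118.54857635498047), 88.2348403930664)
edge at 613.0 -137.2 yaw -0.27
edge at 611.5 -296.8 yaw -0.98
```

View pics/t5c.png

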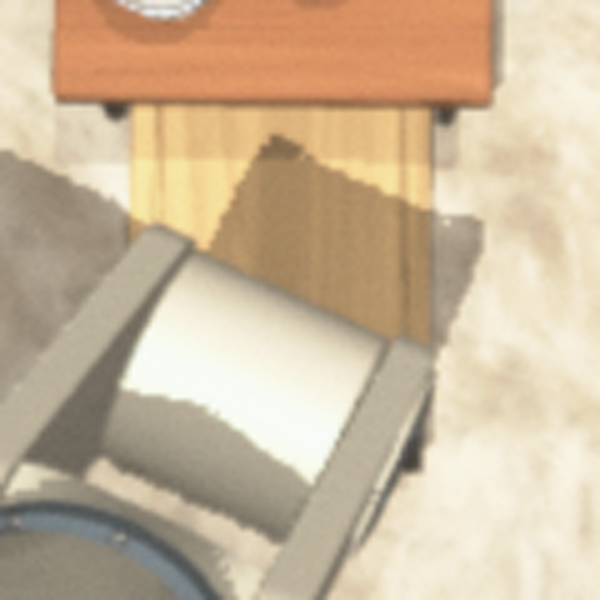

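The board is between the legs, centred (edges −137.2/−296.8, mid −217.0). About 93 mm to go; I'll keep pushing.

```bash
for k in 1; do python3 -m inch '[[0,0,0,0.2,0,0,0],[0,0,0,0.2,0,0,0],[0,0,0,0.2,0,0,0],[0,0,0,0.2,0,0,0],[0,0,0,0.2,0,0,0],[0,0,0,0,0,0,0]]'; done
python3 -m inch '[[0,0,0,0.2,0,0,0],[0,0,0,0.2,0,0,0],[0,0,0,0.2,0,0,0],[0,0,0,0.2,0,0,0],[0,0,0,0.2,0,0,0],[0,0,0,0,0,0,0]]'
python3 m.py t6 219 280 190 205
```

```text
clock: 11.93
eef_pos: [502.6, -218.3, 15.9]
tcp_rot: [3.141, -0.002, -0.013]
contact_force: [0.7, 0.1, 0.4]
opening: 0.998
grasp_force: 0.0
clock: 12.43
eef_pos: [527.6, -218.6, 16.0]
tcp_rot: [3.141, -0.002, -0.013]
contact_force: [0.4, 0.2, 1.0]
opening: 1.002
grasp_force: 0.0
mask ((636.3696899414062, -235.16220092773438), (126.25900268554688, 46.985252380371094), 88.2348403930664)
edge at 628.9 -138.0 yaw 36.7
edge at 630.1 -297.0 yaw -1.6
```

```bash
python3 -m inch '[[0,0,0,0.2,0,0,0],[0,0,0,0.2,0,0,0],[0,0,0,0.2,0,0,0],[0,0,0,0.2,0,0,0],[0,0,0,0.2,0,0,0],[0,0,0,0.2,0,0,0],[0,0,0,0,0,0,0]]'
python3 -m inch '[[0,0,0,0.1,0,0,0],[0,0,0,0.1,0,0,0],[0,0,0,0,0,0,0]]'
python3 -m inch '[[0,0,0,0.06,0,0,0],[0,0,0,0.06,0,0,0],[0,0,0,0,0,0,0]]'
```

```text
clock: 13.07
eef_pos: [557.6, -219.0, 16.0]
tcp_rot: [3.141, -0.002, -0.013]
contact_force: [0.3, -0.1, 0.6]
opening: 1.002
grasp_force: 0.0
clock: 13.32
eef_pos: [561.4, -218.9, 15.8]
tcp_rot: [3.142, -0.0, -0.013]
contact_force: [-1.2, -0.0, -0.6]
opening: 1.002
grasp_force: 0.2
clock: 13.57
eef_pos: [564.3, -219.0, 15.8]
tcp_rot: [3.142, -0.0, -0.013]
contact_force: [-1.9, -0.1, -0.2]
opening: 0.998
grasp_force: 0.7
```

```bash
python3 -m inch '[[0,0,0,0.06,0,0,0],[0,0,0,0,0,0,0]]'
python3 -m inch '[[0,0,0,0.06,0,0,0],[0,0,0,0,0,0,0]]'
python3 -m inch '[[0,0,0,0.06,0,0,0],[0,0,0,0,0,0,0]]'
python3 m.py t7 219 280 188 196
```

```text
clock: 13.73
eef_pos: [565.8, -219.0, 15.8]
tcp_rot: [3.142, -0.0, -0.013]
contact_force: [-1.4, -0.4, -0.5]
opening: 0.999
grasp_force: 0.8
clock: 13.9
eef_pos: [567.4, -219.0, 15.7]
tcp_rot: [3.142, -0.0, -0.013]
contact_force: [-1.7, 0.5, -0.0]
opening: 1.001
grasp_force: 0.8
clock: 14.07
eef_pos: [568.9, -219.0, 15.8]
tcp_rot: [3.142, -0.0, -0.013]
contact_force: [-1.6, 0.3, 0.8]
opening: 1.001
grasp_force: 0.7Traceback (most recent call last):
  File "m.py", line 3, in <module>
    f=snap('top',sys.argv[1]); print('mask',board(f)[0])
                                            ~~~~~^^^
  File "h.py", line 21, in board
    n,l,s,_=cv2.connectedComponentsWithStats(m); k=1+np.argmax(s[1:,4]); m=(l==k).astype(np.uint8)
                                                     ~~~~~~~~~^^^^^^^^^
    return _wrapfunc(a, 'argmax', axis=axis, out=out, **kwds)
    return bound(*args, **kwds)
ValueError: attempt to get argmax of an empty sequence
```

The board is hidden by the hand, which is fine. The force is still only sliding friction, so I'll go on until it rises at the stop.

```bash
python3 -m inch '[[0,0,0,0.06,0,0,0],[0,0,0,0,0,0,0]]'
python3 -m inch '[[0,0,0,0.06,0,0,0],[0,0,0,0,0,0,0]]'
python3 -m inch '[[0,0,0,0.04,0,0,0],[0,0,0,0,0,0,0]]'
```

```text
clock: 14.28
eef_pos: [569.4, -219.0, 15.7]
tcp_rot: [-3.141, 0.002, -0.013]
contact_force: [-5.9, -0.2, 2.7]
opening: 1.002
grasp_force: 2.4
clock: 14.45
eef_pos: [569.5, -218.8, 15.5]
tcp_rot: [-3.141, 0.004, -0.013]
contact_force: [-10.3, -1.0, 6.6]
opening: 1.0
grasp_force: 5.0
clock: 14.62
eef_pos: [569.6, -218.8, 15.5]
tcp_rot: [-3.14, 0.006, -0.013]
contact_force: [-12.4, -2.1, 8.9]
opening: 0.996
grasp_force: 6.7
```

It stopped at TCP x=569.5 as predicted, with the force rising to 12 N. Now I back off, lift and look.

```bash
python3 -m inch '[[0,0,0,-0.1,0,0,0],[0,0,0,-0.2,0,0,0],[0,0,0,-0.5,0,0,0],[0,0,0,-1,0,0,0],[0,0,0,-1,0,0,0],[0,0,0,0,0,-1,0],[0,0,0,0,0,-1,0],[0,0,0,-1,0,-1,0]]'
python3 -m inch '[[0,0,0,-1,0,-1,0],[0,0,0,-1,0,-1,0],[0,0,0,-1,0,-1,0],[0,0,0,-1,0,0,0],[0,0,0,-1,0,0,0],[0,0,0,0,0,0,0],[0,0,0,0,0,0,0]]'
python3 - <<'E'
from h import *
f=snap('top','t8');cv2.imwrite('pics/t8c.png',cv2.resize(f['pixels'][165:285,195:315,::-1],None,fx=5,fy=5,interpolation=cv2.INTER_CUBIC))
print(board(f)[0])
g=cv2.GaussianBlur(cv2.cvtColor(f['pixels'],cv2.COLOR_RGB2HSV)[...,1].astype(float),(0,0),.8)
for u in range(226,278,8):
  i=205+np.argmax(abs(np.diff(g[205:225,u]))); print(plane(f,u,i+.5,16).round(1)[:2],end=' ')
for n,u,v in [('jar',155,165),('tin',384,222),('mug',402,266)]: print(n,P(f,u,v).round(1))
E
```

```text
clock: 15.28
eef_pos: [481.4, -218.8, 92.4]
tcp_rot: [3.14, -0.006, -0.013]
contact_force: [2.0, 0.1, 1.0]
opening: 1.002
grasp_force: 0.0
clock: 15.87
eef_pos: [352.3, -216.3, 166.3]
tcp_rot: [3.141, -0.002, -0.014]
contact_force: [0.9, 0.9, 0.5]
opening: 1.006
grasp_force: 0.0
((620.2467651367188, -218.22250366210938), (158.75811767578125, 80.6013412475586), 89.78523254394531)
[ 581.3 -152.8] [ 578.6 -173.8] [ 578.6 -194.8] [ 578.6 -215.9] [ 578.6 -236.9] [ 578.6 -257.9] [ 578.6 -279. ] jar [698.2  20.7  92. ]
tin [ 559.2 -560.8   51.6]
mug [ 449.  -613.1   10. ]
```

View pics/t8c.png

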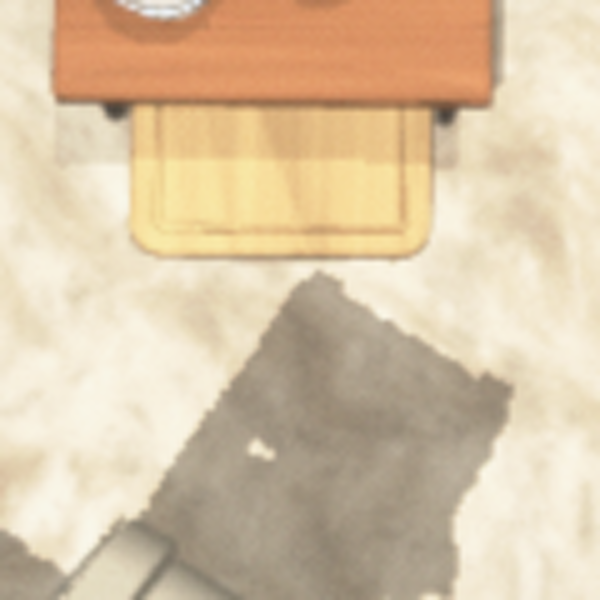

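The board is home: its near end (about 258 px down in the crop) is at x ≈ 580, about 76 mm in front of the legs, and it is centred and parallel. The hand is clear and the bystanders haven't moved.

```bash
python3 -c "
from rig import r
print(r.sign_off())"
```

```text
the job is handed in; nothing more can be done
None
```

The chopping board is fully home under the riser against the stop bar, with its near end about 76 mm out in front; the hand is clear, the mug, jar and tin are where they stood, and the job was handed in at about 16 s.

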